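# Close the shaker on the pull-out tray and uncap it for pouring

### The arm

A 6-joint arm with a two-finger parallel gripper is mounted at the origin on a cart in front of the work surface, level with it; the furniture and walls round the work are solid. World frame = base frame: x ahead of the robot, y to its left, z up, the work surface at z = 0. Lengths are in mm, angles in rad, forces in N, time in s.
With the tool pointing down it reaches from about 275 to 750 mm from the base axis. Payload 10.2 kg.
Tool frame: the origin (TCP) lies midway between the tips of the shut fingers; the grasp point (between the pads) lies grasp_offset behind it (grasp_offset is the distance from the TCP to the grasp point, in mm); x points along the fingers, z is the direction in which the jaws open and shut, and the axes are right-handed (so a half turn about x gives the same grasp; the last joint's range is limited). The gripper opens to 85 mm and grips with 20 to 120 N. Pads are 22 mm wide; open, the fingers measure 114 mm over their backs; the gripper's body (76 mm by 85 mm) begins 54 mm behind the grasp point. The pads swing forward as they close: fully open they stand 13 mm farther back than shut.
Start: joints at [1.023, 0.313, 1.498, -0, 1.331, -0.223], TCP at [167.55, 497.552, 231.294] pointing down, gripper open.
Joint ranges: [-2.94, 2.94], [-0.97, 2.17], [0.19, 2.56], [-1.23, 4.37], [0.02, 3.11], [-2.88, 2.88]. Speed limits (rad/s): [2.39, 2.39, 3.01, 3.14, 3.14, 3.14].

### API

Orientations are given as a unit quaternion [w, x, y, z].
In Python, from rig import sense, capture, calibration, finish_job, grasp_offset gives the robot as it stands.
- The arm moves only by the shell command python3 -m jog 'ROWS' [FORCE]. ROWS is JSON, a list of rows, each an object with "linear": the shift along the tool's x, y, z scaled (see below), a list of three; "rotation": the turn, a rotation vector about the tool's x, y, z scaled (see below), a list of three; "grip": the finger opening in mm, from 0 to 85.4. A call has 1 to 20 rows; each row is the pose to reach, as a shift and turn from the pose measured when the call began, along the tool's axes at that moment; what a row does not reach only later rows make up. The controller multiplies each number of a shift by 0.3 m and each number of a turn by 0.5 rad. A row lasts 1/12 s, in which the tool goes at most 41.7 mm and 7.16 degrees, less where a joint would pass 70% of its speed; a pose out of reach is approached as far as the arm can. A call with a number of a shift or a turn outside -1 to 1 is refused whole. A call with a gripper value outside its range is refused whole. The fingers move at their own pace and stop on an object; FORCE is the grip in N (left out, the last holds). Time passes only in rows, so rows that repeat a pose let the fingers close. It gives the time, the measured TCP pose, the force and the opening at its end, in the units of the state.
- sense(): the state, without advancing time (a new reading comes with each control period).
- capture(name): name is "scene" or "top"; returns (picture, depth): 384x512x3 uint8, red, green, blue; 384x512 float32, mm along the optical axis (not along the pixel's ray), 0 where there is no reading.
- calibration(name): a dict with "intrinsics" (3x3 intrinsics, pixels), "world_from_camera" (4x4, takes a point from camera to world coordinates). Camera axes: x right, y up, looking along -z (the intrinsics and any distortion apply to the point x, -y, -z); pixel columns grow to the right and rows downward; lengths in mm; the calibration is good to about 2 mm. A picture is of the moment at which its call begins. calibration takes no time and is no camera call.
- finish_job(): hands the job in, once; it reports no verdict.
The state is a dict: "time_s": time; "joints": joint angles; "dq": joint speeds; "tau": joint torques, N m; "eef_pos": TCP position; "ee_rot": TCP orientation; "force": force on the tool from outside, world axes, zero at the start; "wrist_torque": the same for the moment, N m; "grip_width": opening from 0.0 (shut) to 1.0 (fully open).
Only numpy, scipy, OpenCV 4.12 (cv2) and the standard library are available. Lean on these libraries where they do the work, as an engineer would, in place of code of your own. Each camera call takes 0.05 s, during which the arm holds its last target.

### The job

Pull the drinks tray all the way out from under the wall cabinet. Then pick up the shaker's strainer lid with its copper cap still on it, lower both together gently onto the shaker tin until the strainer lid is fully seated in the mouth, and let go. Finally lift the cap alone off the strainer lid, leaving the strainer lid seated undisturbed and the tin standing on the tray, and finish while still holding the cap in the gripper at least 5 cm clear above the strainer lid; keep the small jar on the tray, the drinks can and the tumbler upright and in place.

Things in the scene. Friction and masses are not known exactly. Their poses are not given: they have to be found in the camera images.
- tray_base: Fixed flat steel base with aluminium runners, 260 x 250 x 11 mm, under the wooden pull-out drinks tray; origin at the centre of its underside on the worktop, z up. The tray slides out along its -x axis (towards the robot, up to 0.15 rad askew). The tray is 270 mm (along the slide) x 310 mm, its floor 22 mm, its side and back rims 34 mm, its front rim 28 mm above the worktop.
- tray (a joint): How far the drinks tray is pulled out along tray_base's -x, in m: 0 fully in (centred over its base), 0.15 fully out, a hard stop. Starts at 0 to 0.03. The runners are stiff: about 3 N plus 8 N per m/s; it stays where it is left. What stands on it rides along. The cabinet over its stored place is 0.35 m above the worktop.
- tray_handle (a point): Middle of the dark bow handle on the tray's front rim: a round bar 10 mm thick, parallel to tray_base's y and straight for 100 mm, its centre 58 mm above the worktop and 30 mm above the front rim, free on both sides, to be pinched across from above.
- tin: Steel shaker tin, open at the top, standing loose on the tray: 100 mm tall, outside 58 mm wide at the foot and 72 mm at the mouth, mouth 67 mm wide inside, wall 2.5 mm, 0.3 kg. Origin at the centre of its underside, z up.
- tin_rim (a point): Centre of the tin's mouth, level with its rim, 100 mm above the tin's origin.
- strainer_lid: Steel strainer lid (inner lid), round, standing loose on the tray with the copper cap on it; 0.14 kg, 62 mm tall without cap. Origin at the centre of its underside, z up. Straight waist 60 mm wide, 15 to 38 mm above the origin, to hold it by; then a shoulder narrowing to 47 mm at 45 mm, and a perforated neck 32 mm wide, 17 mm tall under the cap. Held by the waist it carries the cap along.
- lid_seat (a point): Centre of the underside of the strainer lid's rim bead (72 mm wide, 3 mm thick), 12 mm above its origin: lies at tin_rim when the lid is fully seated. Below it is a tapered plug, 12 mm deep, 53 mm wide at the bottom and 63 mm at the top, that goes into the tin's mouth.
- cap_seat (a point): Centre of the strainer lid's flat shoulder at the foot of its neck, 45 mm above the lid's origin: the cap's lower edge rests here.
- cap: Copper-coloured cap (the shaker's outer lid): a cup upside down over the strainer lid's neck, 44 mm wide outside, 37 mm inside, 25 mm tall (27 mm with its slightly domed top), 0.045 kg, loose. Origin at the centre of its open lower edge, z up. It must rise 20 mm to come clear of the neck.
- jar: Small glass jar with a red screw lid, 70 mm wide, 50 mm tall, standing loose at the back of the tray, behind and between tin and strainer lid; origin at the centre of its underside, z up. It rides with the tray.
- soda: Green drinks can, 66 mm wide, 115 mm tall, standing loose on the worktop to the right of the tray; origin at the centre of its underside, z up.
- glass: Clear tumbler, 80 mm wide, 91 mm tall, standing loose on the worktop to the left of the tray; origin at the centre of its underside, z up.
There are look-alikes about, which are no part of the job. Several things have the shape of the cap; the one meant has the colours described above. Leave any blue look-alike of the tin alone.

How it is judged:
By the outcome, as a careful person would: the job done as asked, in the order asked, and still so for the second after the job is handed in, while the arm keeps its last pose, push and grip.
It also fails if it takes over 67 s, if anything falls off the work surface, if the arm or the gripper's body presses on something with over 40 N, if the wrist force passes 120 N, or if a joint passes its speed limit or range.

## Working session

There is one attempt and no reset: what is moved stays moved. The work goes in short steps, Python scripts to look and compute and a shell command to move; the robot and the scene stay as the last step left them, time stands still between calls to the robot, and variables do not carry over. Pictures are saved under pics/ and viewed, and the job is handed in when it is done.

```bash
ls; mkdir -p pics
python3 - <<'E'
from rig import sense,capture,calibration,grasp_offset
import cv2,json
print(grasp_offset); print(sense())
import numpy as np
for n in ("scene","top"):
    p,d=capture(n); cv2.imwrite(f"pics/{n}0.png",p[:,:,::-1]); np.savez(f"pics/{n}0.npz",p=p,d=d)
    c=calibration(n); print(n,c)
E
```

```text
pics
18.700000000000003
{'time_s': 0.0, 'joints': array([ 1.02260130e+00,  3.13440456e-01,  1.49846392e+00, -1.25302263e-05,
        1.33098745e+00, -2.23420902e-01]), 'dq': array([-0.00024389, -0.00070658, -0.00132001,  0.0010003 ,  0.00083127,
        0.00109337]), 'tau': array([-1.09785229e-03, -4.12277913e+01, -2.59739542e+01, -3.10818350e-04,
        4.12522088e-03, -2.53223345e-05]), 'eef_pos': array([167.40807549, 497.31417651, 230.72985458]), 'ee_rot': array([ 0.57383704, -0.41276835,  0.57467998,  0.41240303]), 'force': array([-0.08666702,  0.1960075 ,  0.41570532]), 'wrist_torque': array([-0.01155571, -0.01201404, -0.0291684 ]), 'grip_width': 0.9987580133512556}
scene {'intrinsics': array([[474.87605548,   0.        , 250.43233232],
       [  0.        , 474.87605548, 197.25458935],
       [  0.        ,   0.        ,   1.        ]]), 'world_from_camera': array([[ 6.57360022e-01,  5.69062087e-01, -4.94010266e-01,
        -1.19279519e+02],
       [-7.53568471e-01,  4.99457351e-01, -4.27407199e-01,
        -6.30586992e+02],
       [ 3.51582637e-03,  6.53230967e-01,  7.57150542e-01,
         1.21777198e+03],
       [ 0.00000000e+00,  0.00000000e+00,  0.00000000e+00,
         1.00000000e+00]])}
top {'intrinsics': array([[413.3792221 ,   0.        , 255.99691572],
       [  0.        , 413.3792221 , 190.98784103],
       [  0.        ,   0.        ,   1.        ]]), 'world_from_camera': array([[-1.13314363e-02,  9.84708609e-01, -1.73840602e-01,
         3.36193000e+02],
       [-9.99935769e-01, -1.11178745e-02,  2.20225775e-03,
         7.43441496e+00],
       [ 2.35844182e-04,  1.73854391e-01,  9.84771342e-01,
         1.56840498e+03],
       [ 0.00000000e+00,  0.00000000e+00,  0.00000000e+00,
         1.00000000e+00]])}
```

View pics/scene0.png

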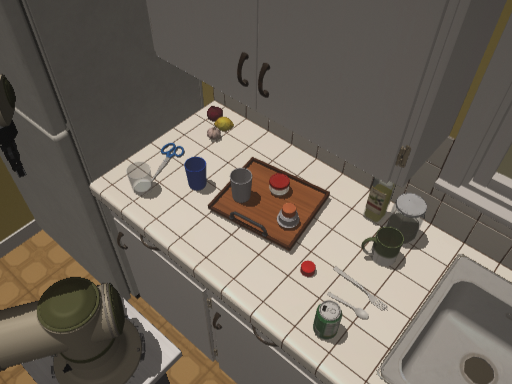

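View pics/top0.png

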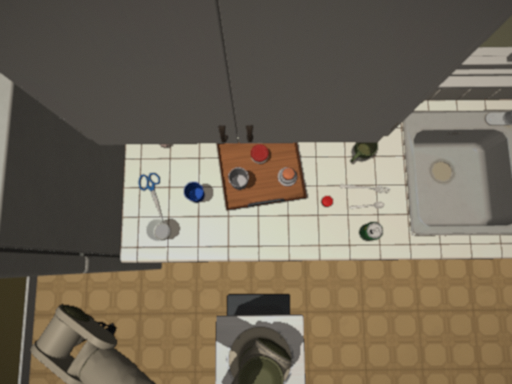

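Run:
```python
import cv2,numpy as np
a=cv2.imread("pics/scene0.png");b=cv2.imread("pics/top0.png")
A=cv2.resize(a[140:290,170:370],None,fx=4,fy=4,interpolation=cv2.INTER_CUBIC);cv2.imwrite("pics/s0c.png",A)
B=cv2.resize(b[130:255,130:390],None,fx=3,fy=3,interpolation=cv2.INTER_CUBIC);cv2.imwrite("pics/t0c.png",B)
```

```text
(no output)
```

View pics/s0c.png

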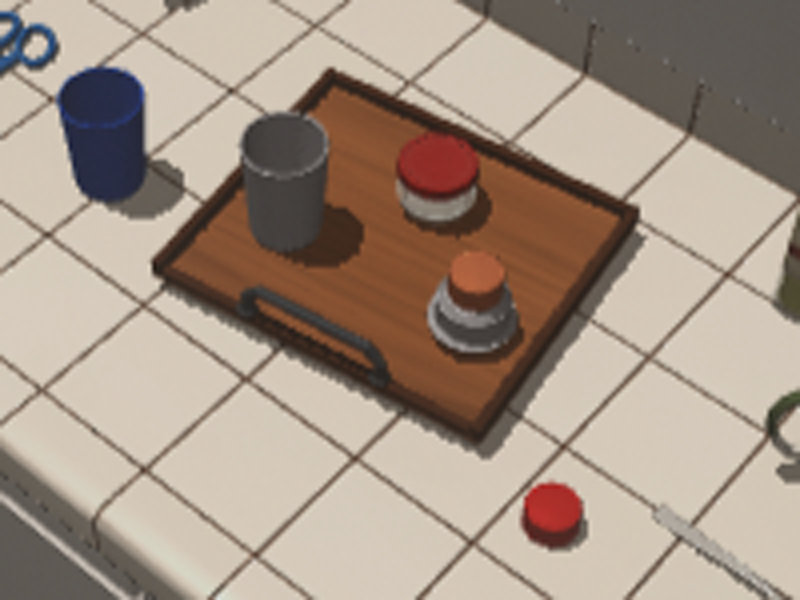

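View pics/t0c.png

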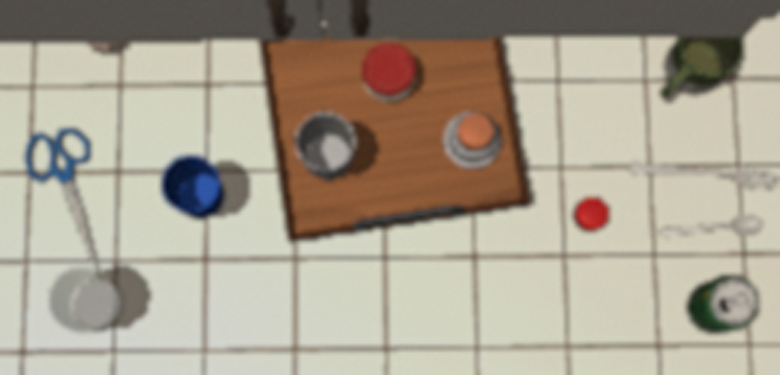

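```bash
cat > h.py <<'E'
import numpy as np,cv2
from rig import sense,capture,calibration
from scipy.spatial.transform import Rotation as R
def ray(n,u,v):
    c=calibration(n);K=c["intrinsics"];T=c["world_from_camera"]
    u=np.asarray(u,float);v=np.asarray(v,float)
    d=np.stack([(u-K[0,2])/K[0,0],-(v-K[1,2])/K[1,1],-np.ones_like(u)],-1)
    return T[:3,3],d@T[:3,:3].T
def onplane(n,u,v,z):
    o,d=ray(n,u,v);return o+d*((z-o[2])/d[...,2])[...,None]
def cloud(n,D):
    v,u=np.mgrid[:D.shape[0],:D.shape[1]];o,d=ray(n,u,v);P=o+d*D[...,None];P[D==0]=np.nan;return P
def project(n,P):
    c=calibration(n);K=c["intrinsics"];T=np.linalg.inv(c["world_from_camera"])
    q=np.atleast_2d(P)@T[:3,:3].T+T[:3,3]
    return np.stack([K[0,2]+K[0,0]*q[:,0]/-q[:,2],K[1,2]-K[1,1]*q[:,1]/-q[:,2]],-1)
def pose(): # tool pose
    s=sense();w,x,y,z=s["ee_rot"];return s["eef_pos"],R.from_quat([x,y,z,w]).as_matrix()
def shift(d): # world mm displacement -> tool linear units
    p,M=pose();return (M.T@np.asarray(d,float))/300
E
python3 - <<'E'
from h import *
for n in ("scene","top"):
    z=np.load(f"pics/{n}0.npz");p=z["p"].astype(int);P=cloud(n,z["d"]);r,g,b=p[...,0],p[...,1],p[...,2];Z=P[...,2]
    hsv=cv2.cvtColor(z["p"],cv2.COLOR_RGB2HSV);H,S,V=[hsv[...,i].astype(int) for i in range(3)]
    v,u=np.mgrid[:384,:512]
    def rep(name,m):
        m=m&np.isfinite(Z)
        k,l,st,ce=cv2.connectedComponentsWithStats(m.astype(np.uint8))
        for i in range(1,k):
            if st[i,4]>12:
                q=P[l==i];print(n,name,st[i,4],ce[i].round(1),"med",np.nanmedian(q,0).round(1),"min",np.nanpercentile(q,3,axis=0).round(0),"max",np.nanpercentile(q,97,axis=0).round(0))
    roi=(P[...,0]>200)&(P[...,0]<800)&(P[...,1]>-350)&(P[...,1]<450)&(Z>-10)&(Z<150)
    rep("copper",roi&(H>=5)&(H<=12)&(S>100)&(V>140)&(Z>60))
    rep("red",roi&((H<5)|(H>174))&(S>150)&(V>110))
    rep("dark50-66",roi&(V<75)&(Z>44)&(Z<70)&(abs(P[...,1])<150)&(P[...,0]<470))
    rep("green",roi&(H>45)&(H<90)&(S>60)&(Z>40))
    rep("tall",roi&(Z>75))
E
```

```text
scene copper 108 [288.7 207.5] med [ 660.6 -110.6   92.7] min [ 643. -129.   88.] max [680. -93.  97.]
scene red 217 [279.  180.2] med [746.5  -6.5  71.9] min [719. -33.  67.] max [774.  22.  77.]
scene red 134 [307.8 266.4] med [ 567.  -261.8   25.7] min [ 549. -279.   20.] max [ 586. -244.   31.]
scene tall 250 [195.2 166.4] med [598.4 235.2  88.7] min [564. 199.  76.] max [632. 268. 102.]
scene tall 191 [138.2 171.3] med [461.9 362.2  84.4] min [423. 323.  76.] max [499. 404.  94.]
scene tall 421 [240.6 180. ] med [644.4  72.4 102.3] min [608.  36.  78.] max [677. 104. 123.]
scene tall 157 [288.7 209.3] med [ 656.  -114.2   91.3] min [ 640. -132.   77.] max [679. -94.  97.]
top copper 100 [287.9 173. ] med [ 661.5 -113.5   94.4] min [ 644. -131.   88.] max [680. -95. 100.]
top red 220 [259.2 152.5] med [745.   -8.9  73.4] min [718. -39.  66.] max [774.  17.  79.]
top red 75 [326.6 200.9] med [ 567.  -262.1   27.6] min [ 552. -278.   22.] max [ 583. -246.   34.]
top tall 16 [264.2 150.5] med [750.2 -27.6  76.5] min [737. -37.  75.] max [771. -21.  83.]
top tall 19 [254.3 150.7] med [751.5   6.2  77.6] min [741.  -3.  75.] max [760.  25.  80.]
top tall 142 [237.  175.4] med [660.9  73.1 108.2] min [612.  36.  80.] max [679. 104. 127.]
top tall 120 [287.4 172.8] med [ 661.9 -110.2   93.9] min [ 643. -130.   82.] max [682. -92. 101.]
top tall 98 [191.6 189.2] med [611.6 239.7  94.7] min [567. 199.  76.] max [635. 267. 107.]
top tall 59 [150.1 226.2] med [478.4 390.4  86.8] min [431. 353.  77.] max [503. 402.  95.]
top tall 25 [164.8 231. ] med [452.4 328.3  90.4] min [428. 322.  76.] max [492. 348. 100.]
```

Run:
```python
from h import *
z=np.load("pics/scene0.npz");P=cloud("scene",z["d"]);hsv=cv2.cvtColor(z["p"],cv2.COLOR_RGB2HSV)
sub=P[208:240,226:272]; Z=sub[...,2];S=hsv[208:240,226:272,1];V=hsv[208:240,226:272,2]
m=(Z>47)&(Z<70)
q=sub[m];print(m.sum(),q.min(0),q.max(0),np.median(q[:,2]))
m2=m&(Z>52)
q=sub[m2][:,:2];c=np.median(q,0);vx,vy,x0,y0=cv2.fitLine(q.astype(np.float32),cv2.DIST_HUBER,0,0.01,0.01).ravel()
t=(q-[x0,y0])@[vx,vy];print("dir",vx,vy,"ang",np.degrees(np.arctan2(-vx,vy)),"c",x0,y0,"t",t.min(),t.max(),"mid",np.array([x0,y0])+(t.min()+t.max())/2*np.array([vx,vy]))
v,u=np.nonzero(m2);print(u.min()+226,u.max()+226,v.min()+208,v.max()+208)
# by ray at z=58 using crop pixels
print(onplane("scene",[233.5,264.5],[212.7,229.],58))
for f in ("scene","top"):
    print(f,onplane(f,[ ],[],0) if 0 else "")
# tray corners scene crop: left (157,267) right-front (478,437) back-right(637,210) back-left (333,72)
for (a,b,zz) in [(157,265,28),(478,435,28),(637,210,34),(333,72,34)]:
    print(onplane("scene",170+a/4,140+b/4,zz))
# tin rim circle and cap top
for (a,b,zz) in [(285,146,122)]: print("tin",onplane("scene",170+a/4,140+b/4,zz))
print("tin top",onplane("top",130+327/3,130+142/3,122))
```

```text
130 [547.7188689  -95.00875734  47.47431164] [575.73276919  32.74139795  67.82876803] 60.701591274528596
dir 0.1498315 -0.98871154 ang -171.38284 c 561.1341 -33.874557 t -67.61946746167087 61.54378788673106 mid [560.67893014 -30.87101025]
230 265 212 231
[[554.16205732  21.95300056  58.        ]
 [569.360677   -92.21634545  58.        ]]
scene 
top 
[539.44845612 116.34946019  28.        ]
[ 579.86901938 -183.18027618   28.        ]
[ 841.61456674 -145.51943299   34.        ]
[798.1839104 150.9642985  34.       ]
tin [641.89931171  66.8862793  122.        ]
tin top [641.76229433  64.37956565 122.        ]
```

Run:
```python
from h import *
p,M=pose();print(p);print(M.round(3))
print("cab edge",onplane("top",[150,240,380],[142,142,142],350))
z=np.load("pics/top0.npz");P=cloud("top",z["d"]);print(P[130:150:3,300].round(0)); print(P[110:146:5,180].round(0))
zs=np.load("pics/scene0.npz");Ps=cloud("scene",zs["d"]);print("soda",Ps[306,328],"tumbler",)
yaw=np.arctan2(0.141,0.990)
zt=np.array([.990,.141,0]);
for s in(1,-1):
    x=np.array([0,0,-1.]);zz=s*zt/np.linalg.norm(zt);y=np.cross(zz,x);T=np.stack([x,y,zz],1)
    rv=R.from_matrix(M.T@T).as_rotvec();print(s,rv,rv/0.5)
print("shift to above handle",shift(np.array([561,-33,180])-p),sense()["joints"])
```

```text
[167.42225513 497.33947257 230.80263879]
[[-0.001 -0.948  0.319]
 [-0.001  0.319  0.948]
 [-1.     0.    -0.001]]
cab edge [[ 706.98516368  326.97420123  350.        ]
 [ 703.88736046   51.88491204  350.        ]
 [ 699.06789956 -376.09000287  350.        ]]
[[ 699. -119.  473.]
 [ 700. -121.  445.]
 [ 701. -125.  412.]
 [ 700. -128.  386.]
 [ 807. -172.   -2.]
 [ 794. -171.    1.]
 [ 784. -171.   -5.]]
[[699. 184. 634.]
 [699. 190. 599.]
 [700. 197. 561.]
 [700. 204. 524.]
 [700. 211. 482.]
 [701. 220. 436.]
 [701. 228. 388.]
 [799. 300.   5.]]
soda [ 457.43113779 -398.04925433  108.39778011] tumbler
1 [ 1.10453543e+00 -1.14940575e-03  4.09319764e-04] [ 2.20907086e+00 -2.29881149e-03  8.18639528e-04]
-1 [-2.03705683e+00 -4.65188428e-04 -1.30628985e-03] [-4.07411366e+00 -9.30376855e-04 -2.61257969e-03]
shift to above handle [ 0.17032953 -1.80749562 -1.25653658] [ 1.02260500e+00  3.13371538e-01  1.49836427e+00 -1.58053630e-05
  1.33101578e+00 -2.23399588e-01]
```

```bash
python3 -m jog '[{"linear":[0,-0.3,-0.2],"rotation":[0.25,0,0],"grip":60},{"linear":[0,-0.45,-0.32],"rotation":[0.5,0,0],"grip":60},{"linear":[0,-0.9,-0.63],"rotation":[1,0,0],"grip":60},{"linear":[0,-0.9,-0.63],"rotation":[1,0,0],"grip":60},{"linear":[0,-0.9,-0.63],"rotation":[1,0,0],"grip":60},{"linear":[0,-0.9,-0.63],"rotation":[1,0,0],"grip":60},{"linear":[0,-0.9,-0.63],"rotation":[1,0,0],"grip":60},{"linear":[0,-0.9,-0.63],"rotation":[1,0,0],"grip":60},{"linear":[0,-0.9,-0.63],"rotation":[1,0,0],"grip":60},{"linear":[0,-0.9,-0.63],"rotation":[1,0,0],"grip":60},{"linear":[0,-0.9,-0.63],"rotation":[1,0,0],"grip":60}]' 40
cat > go.py <<'E'
import sys
from h import *
# target world x y z, yaw deg of tool z
t=np.array([float(a) for a in sys.argv[1:4]]);yaw=np.radians(float(sys.argv[4]) if len(sys.argv)>4 else 8.1)
p,M=pose();zz=np.array([np.cos(yaw),np.sin(yaw),0]);x=np.array([0,0,-1.]);T=np.stack([x,np.cross(zz,x),zz],1)
s=sense();print("t",round(s["time_s"],2),"p",p.round(1),"F",s["force"].round(1),"w",round(s["grip_width"]*85.4,1))
print("lin",((M.T@(t-p))/300).round(4),"rot",(R.from_matrix(M.T@T).as_rotvec()/0.5).round(4))
E
python3 go.py 561 -33 150
```

```text
time_s: 1.02
eef_pos: [362.7, 232.3, 230.8]
ee_rot: [0.658, -0.258, 0.659, 0.257]
force: [-1.2, -0.2, 0.1]
grip_width: 0.705
t 1.02 p [362.7 232.3 230.8] F [-1.2 -0.2  0.1] w 60.2
lin [ 0.2692 -1.0982 -0.1139] rot [ 1.2086e+00 -3.1000e-03  5.0000e-04]
```

```bash
python3 -m jog '[{"linear":[0,-0.2,-0.02],"rotation":[0.25,0,0],"grip":60},{"linear":[0,-0.4,-0.04],"rotation":[0.5,0,0],"grip":60},{"linear":[0.1,-0.8,-0.08],"rotation":[1,0,0],"grip":60},{"linear":[0.2,-0.98,-0.1],"rotation":[1,0,0],"grip":60},{"linear":[0.2,-0.98,-0.1],"rotation":[1,0,0],"grip":60},{"linear":[0.2,-0.98,-0.1],"rotation":[1,0,0],"grip":60},{"linear":[0.2,-0.98,-0.1],"rotation":[1,0,0],"grip":60},{"linear":[0.2,-0.98,-0.1],"rotation":[1,0,0],"grip":60},{"linear":[0.2,-0.98,-0.1],"rotation":[1,0,0],"grip":60},{"linear":[0.2,-0.98,-0.1],"rotation":[1,0,0],"grip":60}]'
python3 go.py 561 -33 150
```

```text
time_s: 1.85
eef_pos: [539.7, -2.6, 170.5]
ee_rot: [0.701, -0.087, 0.703, 0.087]
force: [-0.1, -0.4, -0.2]
grip_width: 0.702
t 1.85 p [539.7  -2.6 170.5] F [-0.1 -0.4 -0.2] w 59.9
lin [ 0.0682 -0.1156  0.0444] rot [ 0.211  -0.0046 -0.0003]
```

```bash
python3 -m jog '[{"linear":[0.1,-0.116,0.044],"rotation":[0.21,0,0],"grip":45},{"linear":[0.2,-0.116,0.044],"rotation":[0.21,-0.004,0],"grip":45},{"linear":[0.26,-0.116,0.044],"rotation":[0.21,-0.004,0],"grip":45},{"linear":[0.26,-0.116,0.044],"rotation":[0.21,-0.004,0],"grip":45},{"linear":[0.26,-0.116,0.044],"rotation":[0.21,-0.004,0],"grip":45}]'
python3 go.py 561 -33 39
python3 - <<'E'
from h import *
p,d=capture("scene");cv2.imwrite("pics/s1.png",cv2.resize(p[130:280,170:370,::-1],None,fx=4,fy=4,interpolation=cv2.INTER_CUBIC))
E
```

```text
time_s: 2.27
eef_pos: [560.5, -31.3, 93.2]
ee_rot: [0.705, -0.051, 0.705, 0.051]
force: [0.6, 0.6, 0.5]
grip_width: 0.528
t 2.27 p [560.5 -31.3  93.2] F [0.6 0.6 0.5] w 45.1
lin [ 0.1808 -0.0059  0.0011] rot [ 0.0056 -0.0011 -0.0009]
```

View pics/s1.png

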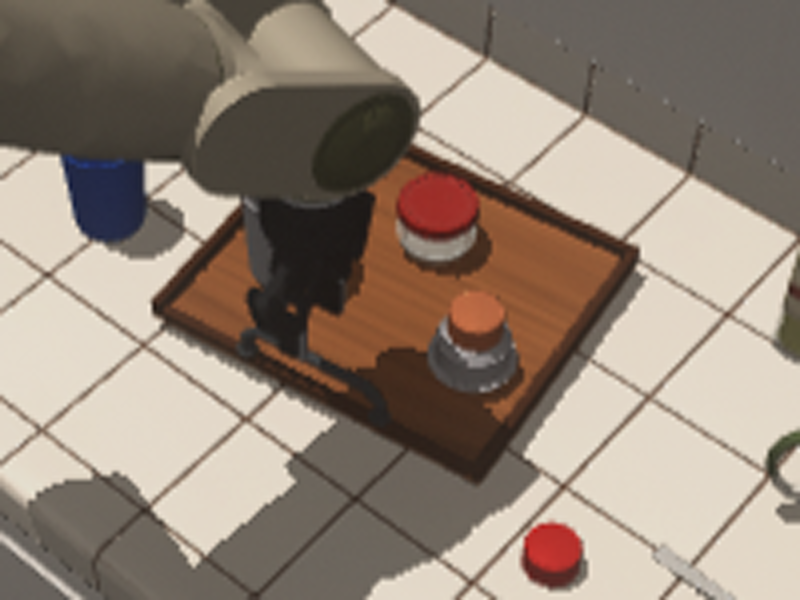

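```bash
python3 -m jog '[{"linear":[0.06,-0.006,0.001],"rotation":[0,0,0],"grip":45},{"linear":[0.12,-0.006,0.001],"rotation":[0,0,0],"grip":45},{"linear":[0.178,-0.006,0.001],"rotation":[0,0,0],"grip":45},{"linear":[0.178,-0.006,0.001],"rotation":[0,0,0],"grip":45},{"linear":[0.178,-0.006,0.001],"rotation":[0,0,0],"grip":5},{"linear":[0.178,-0.006,0.001],"rotation":[0,0,0],"grip":5},{"linear":[0.178,-0.006,0.001],"rotation":[0,0,0],"grip":5},{"linear":[0.178,-0.006,0.001],"rotation":[0,0,0],"grip":5},{"linear":[0.178,-0.006,0.001],"rotation":[0,0,0],"grip":5},{"linear":[0.178,-0.006,0.001],"rotation":[0,0,0],"grip":5},{"linear":[0.178,-0.006,0.001],"rotation":[0,0,0],"grip":5}]' 60
python3 go.py 412.5 -54 39
```

```text
time_s: 3.23
eef_pos: [562.9, -33.5, 42.9]
ee_rot: [0.707, -0.051, 0.704, 0.05]
force: [-0.8, 2.8, 7.6]
grip_width: 0.091
t 3.23 p [562.9 -33.5  42.9] F [-0.8  2.8  7.6] w 7.7
lin [ 0.0106  0.0042 -0.506 ] rot [0.0055 0.0098 0.0031]
```

```bash
python3 -m jog '[{"linear":[0,0,-0.008],"rotation":[0,0,0],"grip":5},{"linear":[0,0,-0.025],"rotation":[0,0,0],"grip":5},{"linear":[0,0,-0.05],"rotation":[0,0,0],"grip":5},{"linear":[0,0,-0.085],"rotation":[0,0,0],"grip":5},{"linear":[0,0,-0.12],"rotation":[0,0,0],"grip":5},{"linear":[0,0,-0.155],"rotation":[0,0,0],"grip":5},{"linear":[0,0,-0.19],"rotation":[0,0,0],"grip":5},{"linear":[0,0,-0.225],"rotation":[0,0,0],"grip":5},{"linear":[0,0,-0.26],"rotation":[0,0,0],"grip":5},{"linear":[0,0,-0.295],"rotation":[0,0,0],"grip":5},{"linear":[0,0,-0.325],"rotation":[0,0,0],"grip":5},{"linear":[0,0,-0.35],"rotation":[0,0,0],"grip":5},{"linear":[0,0,-0.37],"rotation":[0,0,0],"grip":5},{"linear":[0,0,-0.38],"rotation":[0,0,0],"grip":5},{"linear":[0,0,-0.38],"rotation":[0,0,0],"grip":5}]'
python3 go.py 412.5 -54 39
python3 - <<'E'
from h import *
p,d=capture("scene");cv2.imwrite("pics/s2.png",cv2.resize(p[130:290,150:370,::-1],None,fx=3.6,fy=3.6,interpolation=cv2.INTER_CUBIC))
E
```

```text
time_s: 4.48
eef_pos: [449.5, -49.9, 42.9]
ee_rot: [0.707, -0.051, 0.704, 0.05]
force: [-2.9, 2.8, 7.8]
grip_width: 0.088
t 4.48 p [449.5 -49.9  42.9] F [-2.9  2.8  7.8] w 7.5
lin [ 0.0124  0.0041 -0.1241] rot [0.0052 0.0089 0.003 ]
```

View pics/s2.png

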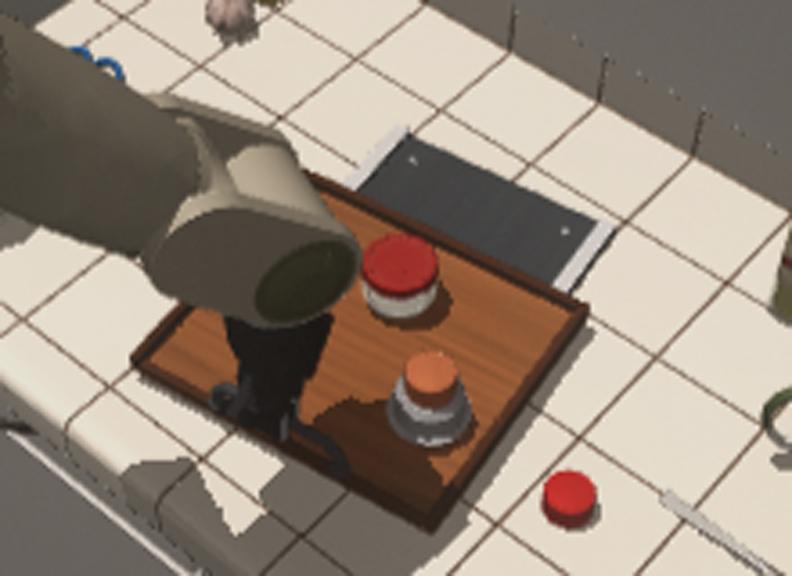

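```bash
python3 -m jog '[{"linear":[0,0,-0.008],"rotation":[0,0,0],"grip":5},{"linear":[0,0,-0.02],"rotation":[0,0,0],"grip":5},{"linear":[0,0,-0.035],"rotation":[0,0,0],"grip":5},{"linear":[0,0,-0.047],"rotation":[0,0,0],"grip":5},{"linear":[0,0,-0.054],"rotation":[0,0,0],"grip":5},{"linear":[0,0,-0.054],"rotation":[0,0,0],"grip":5}]'
python3 go.py 412.5 -54 39
```

```text
time_s: 5.03
eef_pos: [432.9, -52.2, 42.9]
ee_rot: [0.706, -0.051, 0.704, 0.051]
force: [-3.0, 1.3, 5.6]
grip_width: 0.088
t 5.03 p [432.9 -52.2  42.9] F [-3.   1.3  5.6] w 7.5
lin [ 0.0128  0.0039 -0.0683] rot [0.0055 0.0066 0.0025]
```

```bash
python3 -m jog '[{"linear":[0,0,-0.007],"rotation":[0,0,0],"grip":5},{"linear":[0,0,-0.015],"rotation":[0,0,0],"grip":5},{"linear":[0,0,-0.023],"rotation":[0,0,0],"grip":5},{"linear":[0,0,-0.03],"rotation":[0,0,0],"grip":5},{"linear":[0,0,-0.03],"rotation":[0,0,0],"grip":5}]'
python3 go.py 412.5 -54 39
```

```text
time_s: 5.45
eef_pos: [423.5, -53.6, 42.9]
ee_rot: [0.706, -0.051, 0.704, 0.051]
force: [-1.4, 1.8, 4.4]
grip_width: 0.09
t 5.45 p [423.5 -53.6  42.9] F [-1.4  1.8  4.4] w 7.7
lin [ 0.013   0.0039 -0.0367] rot [0.0057 0.0054 0.0025]
```

```bash
python3 -m jog '[{"linear":[0,0,-0.006],"rotation":[0,0,0],"grip":5},{"linear":[0,0,-0.012],"rotation":[0,0,0],"grip":5},{"linear":[0,0,-0.018],"rotation":[0,0,0],"grip":5},{"linear":[0,0,-0.018],"rotation":[0,0,0],"grip":5}]'
python3 go.py 412.5 -54 39;  python3 -m jog '[{"linear":[0,0,-0.006],"rotation":[0,0,0],"grip":5},{"linear":[0,0,-0.012],"rotation":[0,0,0],"grip":5},{"linear":[0,0,-0.016],"rotation":[0,0,0],"grip":5},{"linear":[0,0,-0.016],"rotation":[0,0,0],"grip":5}]'
```

```text
time_s: 5.78
eef_pos: [420.8, -54.1, 43.0]
ee_rot: [0.709, -0.051, 0.702, 0.05]
force: [20.2, 12.4, -12.6]
grip_width: 0.091
t 5.78 p [420.8 -54.1  43. ] F [ 20.2  12.4 -12.6] w 7.7
lin [ 0.0132  0.0042 -0.0276] rot [0.0022 0.0204 0.0044]
time_s: 6.12
eef_pos: [420.9, -54.2, 43.1]
ee_rot: [0.714, -0.05, 0.697, 0.049]
force: [36.6, 21.1, -25.2]
grip_width: 0.088
```

```bash
python3 -m jog '[{"linear":[0,0,0],"rotation":[0,0,0],"grip":5},{"linear":[0,0,0],"rotation":[0,0,0],"grip":5},{"linear":[0,0,0],"rotation":[0,0,0],"grip":40},{"linear":[0,0,0],"rotation":[0,0,0],"grip":40},{"linear":[0,0,0],"rotation":[0,0,0],"grip":40},{"linear":[0,0,0],"rotation":[0,0,0],"grip":40},{"linear":[-0.05,0,0],"rotation":[0,0,0],"grip":40},{"linear":[-0.1,0,0],"rotation":[0,0,0],"grip":40},{"linear":[-0.2,0,0],"rotation":[0,0,0],"grip":60},{"linear":[-0.3,0,0],"rotation":[0,0,0],"grip":85},{"linear":[-0.4,0,0],"rotation":[0,0,0],"grip":85},{"linear":[-0.5,0,0],"rotation":[0,0,0],"grip":85},{"linear":[-0.55,0,0],"rotation":[0,0,0],"grip":85},{"linear":[-0.55,0,0],"rotation":[0,0,0],"grip":85}]'
python3 go.py 513 -133 210
```

```text
time_s: 7.28
eef_pos: [418.0, -54.7, 211.1]
ee_rot: [0.715, -0.051, 0.695, 0.047]
force: [-0.6, 0.5, 0.2]
grip_width: 0.996
t 7.28 p [418.  -54.7 211.1] F [-0.6  0.5  0.2] w 85.0
lin [ 0.0137 -0.3024  0.2771] rot [-0.0037  0.056   0.0142]
```

```bash
python3 -m jog '[{"linear":[0,0.2,-0.08],"rotation":[0,0.056,0.014],"grip":85},{"linear":[0,0.4,-0.16],"rotation":[0,0.056,0.014],"grip":85},{"linear":[0,0.6,-0.25],"rotation":[0,0.056,0.014],"grip":85},{"linear":[0,0.8,-0.25],"rotation":[0,0.056,0.014],"grip":85},{"linear":[0,0.9,-0.25],"rotation":[0,0.056,0.014],"grip":85},{"linear":[0,0.9,-0.25],"rotation":[0,0.056,0.014],"grip":85},{"linear":[0,0.9,-0.25],"rotation":[0,0.056,0.014],"grip":85},{"linear":[0,0.9,-0.25],"rotation":[0,0.056,0.014],"grip":85}]'
python3 - <<'E'
from h import *
for n in("scene","top"):
    p,d=capture(n);np.savez(f"pics/{n}3.npz",p=p,d=d)
    cv2.imwrite(f"pics/{n}3.png",cv2.resize(p[140:310,150:370,::-1],None,fx=3.5,fy=3.5,interpolation=cv2.INTER_CUBIC))
E
```

```text
time_s: 7.95
eef_pos: [303.7, 205.7, 206.1]
ee_rot: [0.705, -0.051, 0.706, 0.051]
force: [0.4, -0.0, -0.1]
grip_width: 0.997
```

View pics/scene3.png

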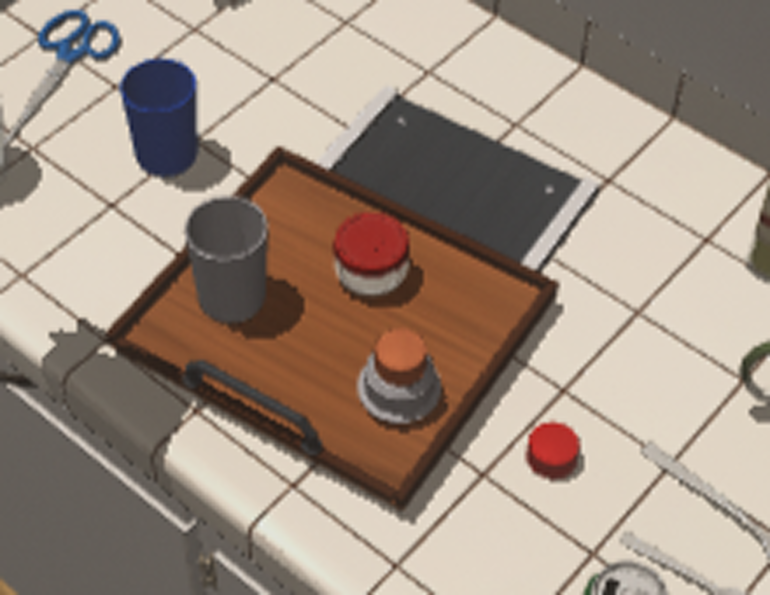

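View pics/top3.png

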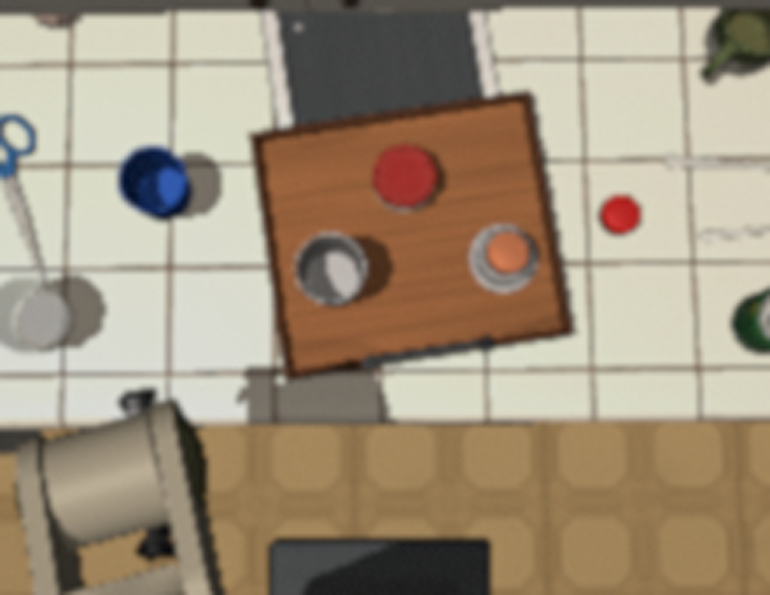

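```bash
cat > meas.py <<'E'
from h import *
from scipy.optimize import least_squares
def circ(q,r=None):
    q=q[:,:2];c=q.mean(0)
    if r is None: s=least_squares(lambda a:np.hypot(*(q-a[:2]).T)-a[2],[*c,30],loss='soft_l1');return s.x
    s=least_squares(lambda a:np.hypot(*(q-a[:2]).T)-r,c,loss='soft_l1');return s.x
E
python3 - <<'E'
from meas import *
for n in("scene","top"):
    z=np.load(f"pics/{n}3.npz");P=cloud(n,z["d"]);hsv=cv2.cvtColor(z["p"],cv2.COLOR_RGB2HSV).astype(int);H,S,V=hsv[...,0],hsv[...,1],hsv[...,2];Z=P[...,2]
    cop=(H>=5)&(H<=12)&(S>100)&(Z>60)&(Z<110)&(abs(P[...,0]-513)<50)&(abs(P[...,1]+133)<50)
    q=P[cop];print(n,"cap all z",np.percentile(q[:,2],[2,50,98]).round(1))
    # colour-bright top face by ray onto z=92 -> min enclosing / ellipse of pixels
    top=cop&(Z>89)&(V>170);v,u=np.nonzero(top)
    w=onplane(n,u,v,93);(cx,cy),r=cv2.minEnclosingCircle(w[:,:2].astype(np.float32));print(" cap top",top.sum(),w.mean(0).round(1),(cx,cy),r)
    t=(abs(P[...,0]-497)<60)&(abs(P[...,1]-45)<60)&(Z>112)&(Z<135)
    v,u=np.nonzero(t);print(" tin rim pts",t.sum(),np.median(Z[t]))
    # outer silhouette of rim: rim ring pixels ray onto z=122
    w=onplane(n,u,v,122);print(" ring fit",circ(w),"encl",cv2.minEnclosingCircle(w[:,:2].astype(np.float32)))
    b=(np.hypot(P[...,0]-513,P[...,1]+133)<60)&(Z>32)&(Z<41)
    print(" bead/jar",b.sum(),circ(P[b]))
    rj=((H<5)|(H>174))&(S>150)&(V>100)&(Z>60)&(Z<90)
    print(" jar",np.median(P[rj],0))
E
```

```text
scene cap all z [71.7 91.4 97. ]
 cap top 104 [ 518.8 -130.9   93. ] (518.77099609375, -131.73751831054688) 19.56101417541504
 tin rim pts 139 119.02136952330352
 ring fit [499.05000828  47.83959723  34.17184082] encl ((497.92510986328125, 47.880027770996094), 39.77986145019531)
 bead/jar 126 [ 520.56389104 -132.43952439   34.02333578]
 jar [603.83257032 -26.67682251  71.61770669]
top cap all z [ 65.5  94.  100.2]
 cap top 81 [ 520.  -133.1   93. ] (520.0133056640625, -133.1880645751953) 18.39946746826172
 tin rim pts 57 121.80604323312309
 ring fit [503.65936584  49.54614993  34.08166763] encl ((504.10546875, 49.63882064819336), 35.6220588684082)
 bead/jar 89 [ 522.84669272 -135.40485713   34.71705583]
 jar [603.79070593 -29.03383863  73.15774174]
```

Run:
```python
from meas import *
def radial(n,img,c,z,rmin,rmax,wood=True):
    S=cv2.cvtColor(img,cv2.COLOR_RGB2HSV)[...,1].astype(np.float32)
    out=[]
    for a in np.radians(np.arange(0,360,6)):
        rr=np.arange(rmin,rmax,0.5);pts=np.c_[c[0]+rr*np.cos(a),c[1]+rr*np.sin(a),np.full_like(rr,z)]
        uv=project(n,pts).astype(np.float32)
        s=cv2.remap(S,uv[:,0].reshape(1,-1),uv[:,1].reshape(1,-1),cv2.INTER_LINEAR).ravel()
        g=np.gradient(s);i=g.argmax()
        if g[i]>4: out.append([*pts[i,:2],np.degrees(a),rr[i]])
    return np.array(out)
for n in("scene","top"):
    img=np.load(f"pics/{n}3.npz")["p"]
    for nm,c,z,r in(("tin",(501,48),122,36),("bead",(520,-132.5),35.5,36)):
        c=np.array(c,float)
        for it in range(3):
            o=radial(n,img,c,z,r-8,r+9)
            # drop the near-camera side of tin (body below hides) 
            cam=calibration(n)["world_from_camera"][:2,3];d=c-cam;
            if nm=="tin": o=o[(o[:,:2]-c)@d/np.linalg.norm(d)>-10]
            e=circ(o,r);c=e
        res=np.hypot(*(o[:,:2]-e).T)-r
        print(n,nm,len(o),e.round(1),"free",circ(o).round(1),"rms",np.median(abs(res)).round(2))
```

```text
scene tin 15 [502.1  53.1] free [500.5  53.5  37.6] rms 0.55
scene bead 49 [ 520.3 -130.7] free [ 520.7 -130.4   36.6] rms 0.51
top tin 35 [503.2  45.4] free [500.1  45.8  38.7] rms 1.18
top bead 60 [ 520.8 -133.6] free [ 520.5 -133.7   37.3] rms 1.46
```

Run:
```python
from h import *
out=[]
a=np.radians(np.arange(0,361,5))
for n in("scene","top"):
    img=np.load(f"pics/{n}3.npz")["p"][:,:,::-1]
    u,v=project(n,[501,48,122])[0].astype(int)
    c=img[v-18:v+30,u-24:u+24];f=8;c=cv2.resize(c,None,fx=f,fy=f,interpolation=cv2.INTER_CUBIC)
    for (cx,cy,col) in((500,48,(0,255,0)),):
        uv=(project(n,np.c_[cx+36*np.cos(a),cy+36*np.sin(a),0*a+122])-[u-24,v-18]+.5)*f
        cv2.polylines(c,[uv.astype(np.int32)],False,col,1)
    out.append(c)
cv2.imwrite("pics/tinov.png",np.hstack(out))
```

```text
(no output)
```

View pics/tinov.png

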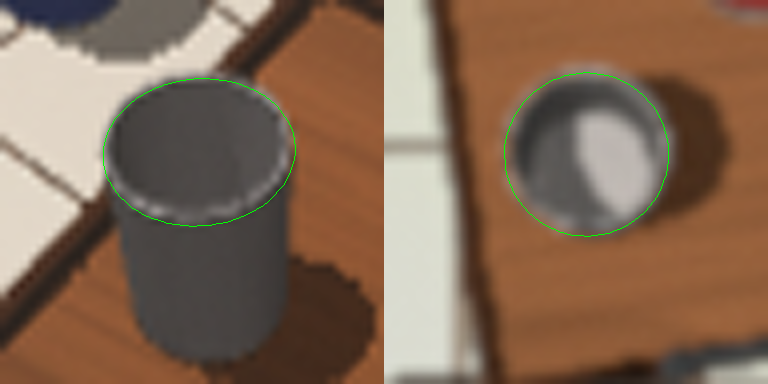

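```bash
python3 go.py 520.3 -132 160
```

```text
t 8.05 p [305.4 202.6 206.2] F [-0.3  0.2  1.2] w 85.2
lin [ 0.1541 -1.2056  0.5509] rot [ 0.0021 -0.0033  0.0015]
```

```bash
python3 -m jog '[{"linear":[0,-0.05,0.02],"rotation":[0,0,0],"grip":85},{"linear":[0,-0.15,0.06],"rotation":[0,0,0],"grip":85},{"linear":[0,-0.27,0.12],"rotation":[0,0,0],"grip":85},{"linear":[0,-0.4,0.2],"rotation":[0,0,0],"grip":85},{"linear":[0,-0.5,0.26],"rotation":[0,0,0],"grip":85},{"linear":[0,-0.62,0.32],"rotation":[0,0,0],"grip":85},{"linear":[0,-0.74,0.38],"rotation":[0,0,0],"grip":85},{"linear":[0,-0.86,0.45],"rotation":[0,0,0],"grip":85},{"linear":[0,-0.96,0.52],"rotation":[0,0,0],"grip":85},{"linear":[0,-1,0.55],"rotation":[0,0,0],"grip":85},{"linear":[0,-1,0.55],"rotation":[0,0,0],"grip":85}]'
python3 go.py 520.3 -132 140
```

```text
time_s: 8.97
eef_pos: [512.1, -75.3, 204.7]
ee_rot: [0.704, -0.049, 0.707, 0.048]
force: [0.7, 0.6, 0.2]
grip_width: 0.998
t 8.97 p [512.1 -75.3 204.7] F [0.7 0.6 0.2] w 85.2
lin [ 0.2159 -0.1909  0.0019] rot [-0.0085 -0.0063  0.0013]
```

```bash
python3 -m jog '[{"linear":[0.0,-0.1,0.001],"rotation":[-0.005,-0.006,0],"grip":85},{"linear":[0.05,-0.19,0.002],"rotation":[-0.008,-0.006,0],"grip":85},{"linear":[0.15,-0.19,0.002],"rotation":[-0.008,-0.006,0],"grip":85},{"linear":[0.215,-0.19,0.002],"rotation":[-0.008,-0.006,0],"grip":85},{"linear":[0.215,-0.19,0.002],"rotation":[-0.008,-0.006,0],"grip":85},{"linear":[0.215,-0.19,0.002],"rotation":[-0.008,-0.006,0],"grip":85}]'
python3 go.py 520.3 -132 33
python3 - <<'E'
from h import *
for n in("scene","top"):
    p,d=capture(n)
    cv2.imwrite(f"pics/{n}4.png",cv2.resize(p[170:300,190:350,::-1],None,fx=4.5,fy=4.5,interpolation=cv2.INTER_CUBIC))
E
```

```text
time_s: 9.47
eef_pos: [519.4, -132.0, 140.0]
ee_rot: [0.705, -0.049, 0.706, 0.05]
force: [-0.0, 0.3, 1.2]
grip_width: 0.993
t 9.47 p [ 519.4 -132.   140. ] F [-0.   0.3  1.2] w 84.8
lin [ 0.3566 -0.0006  0.0037] rot [-0.0024 -0.0038 -0.0009]
```

View pics/scene4.png

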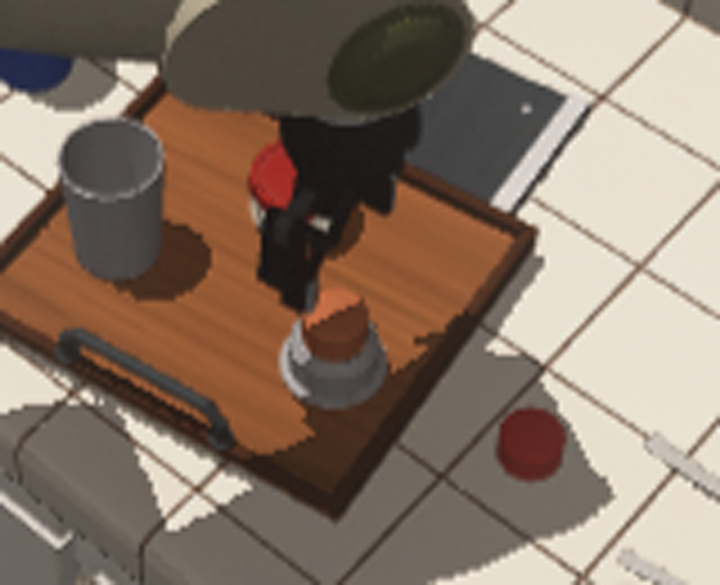

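```bash
python3 -m jog '[{"linear":[0.06,0,0.003],"rotation":[-0.002,-0.003,0],"grip":85},{"linear":[0.14,0,0.003],"rotation":[-0.002,-0.003,0],"grip":85},{"linear":[0.2,0,0.003],"rotation":[-0.002,-0.003,0],"grip":85},{"linear":[0.23,0,0.003],"rotation":[-0.002,-0.003,0],"grip":85},{"linear":[0.23,0,0.003],"rotation":[-0.002,-0.003,0],"grip":85}]'
python3 go.py 520.3 -132 33
python3 - <<'E'
from h import *
p,d=capture("scene");P=cloud("scene",d)
cv2.imwrite("pics/s5.png",cv2.resize(p[180:280,210:330,::-1],None,fx=6,fy=6,interpolation=cv2.INTER_CUBIC))
V=p.max(2)
t=np.array([np.cos(np.radians(8.1)),np.sin(np.radians(8.1))]);rel=P[...,:2]-[520,-132];a=rel@t;b=rel@[-t[1],t[0]]
m=(V<50)&(abs(b)<25)&(P[...,2]>60)&(P[...,2]<140)&(abs(a)<75)
for lo,hi in((-75,-35),(35,75)):
    k=m&(a>lo)&(a<hi);print(lo,k.sum(),np.percentile(P[k][:,2],[1,5,50]) if k.any() else "", np.percentile(a[k],[2,50,98]) if k.any() else "",np.percentile(b[k],[2,50,98]) if k.any() else "")
E
```

```text
time_s: 9.98
eef_pos: [521.2, -131.8, 72.2]
ee_rot: [0.706, -0.051, 0.705, 0.05]
force: [0.6, -0.7, 1.0]
grip_width: 0.993
t 9.98 p [ 521.2 -131.8   72.2] F [ 0.6 -0.7  1. ] w 84.8
lin [ 0.1307 -0.0002 -0.0034] rot [0.0017 0.0036 0.0022]
-75 39 [ 93.8970215   94.85199977 130.38748638] [-72.41095366 -52.7360699  -39.44528324] [-12.98371056  -7.33097569   5.18658346]
35 32 [ 87.63911197  89.97425614 102.56711877] [42.3013908  44.61034146 50.75075256] [-12.36351859  -3.19512813   6.64624587]
```

View pics/s5.png

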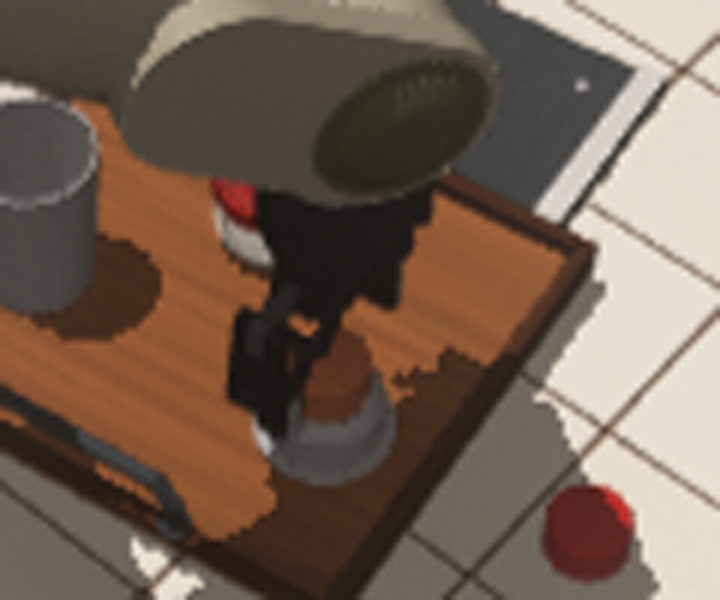

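```bash
python3 -m jog '[{"linear":[0.05,0,-0.003],"rotation":[0.002,0.003,0.002],"grip":85},{"linear":[0.1,0,-0.003],"rotation":[0.002,0.003,0.002],"grip":85},{"linear":[0.13,0,-0.003],"rotation":[0.002,0.003,0.002],"grip":85},{"linear":[0.13,0,-0.003],"rotation":[0.002,0.003,0.002],"grip":85},{"linear":[0.13,0,-0.003],"rotation":[0.002,0.003,0.002],"grip":80},{"linear":[0.13,0,-0.003],"rotation":[0.002,0.003,0.002],"grip":75},{"linear":[0.13,0,-0.003],"rotation":[0.002,0.003,0.002],"grip":70},{"linear":[0.13,0,-0.003],"rotation":[0.002,0.003,0.002],"grip":66},{"linear":[0.13,0,-0.003],"rotation":[0.002,0.003,0.002],"grip":62},{"linear":[0.13,0,-0.003],"rotation":[0.002,0.003,0.002],"grip":55},{"linear":[0.13,0,-0.003],"rotation":[0.002,0.003,0.002],"grip":55},{"linear":[0.13,0,-0.003],"rotation":[0.002,0.003,0.002],"grip":55},{"linear":[0.13,0,-0.003],"rotation":[0.002,0.003,0.002],"grip":55}]' 40
python3 go.py 520.3 -132 33
```

```text
time_s: 11.12
eef_pos: [521.3, -132.4, 35.2]
ee_rot: [0.706, -0.05, 0.704, 0.049]
force: [-1.6, 1.0, 5.3]
grip_width: 0.69
t 11.12 p [ 521.3 -132.4   35.2] F [-1.6  1.   5.3] w 59.0
lin [ 0.0074  0.0017 -0.0033] rot [-0.0003  0.0051  0.0033]
```

```bash
python3 -m jog '[{"linear":[-0.01,0,0],"rotation":[0,0,0],"grip":55},{"linear":[-0.03,0,0],"rotation":[0,0,0],"grip":55},{"linear":[-0.06,0,0],"rotation":[0,0,0],"grip":55},{"linear":[-0.1,0,0],"rotation":[0,0,0],"grip":55},{"linear":[-0.15,0,0],"rotation":[0,0,0],"grip":55},{"linear":[-0.2,0,0],"rotation":[0,0,0],"grip":55},{"linear":[-0.25,0,0],"rotation":[0,0,0],"grip":55},{"linear":[-0.3,0,0],"rotation":[0,0,0],"grip":55},{"linear":[-0.35,0,0],"rotation":[0,0,0],"grip":55},{"linear":[-0.4,0,0],"rotation":[0,0,0],"grip":55},{"linear":[-0.43,0,0],"rotation":[0,0,0],"grip":55},{"linear":[-0.45,0,0],"rotation":[0,0,0],"grip":55},{"linear":[-0.45,0,0],"rotation":[0,0,0],"grip":55}]' 50
python3 go.py 502 48 175
python3 - <<'E'
from h import *
for n in("scene","top"):
    p,d=capture(n);np.savez(f"pics/{n}6.npz",p=p,d=d)
    cv2.imwrite(f"pics/{n}6.png",cv2.resize(p[150:290,180:350,::-1],None,fx=4.5,fy=4.5,interpolation=cv2.INTER_CUBIC))
E
```

```text
time_s: 12.2
eef_pos: [521.3, -132.3, 171.4]
ee_rot: [0.707, -0.051, 0.704, 0.049]
force: [0.6, -0.0, -1.8]
grip_width: 0.678
t 12.2 p [ 521.3 -132.3  171.4] F [ 0.6 -0.  -1.8] w 57.9
lin [-0.0136  0.6041  0.021 ] rot [-0.0001  0.0083  0.0055]
```

View pics/scene6.png

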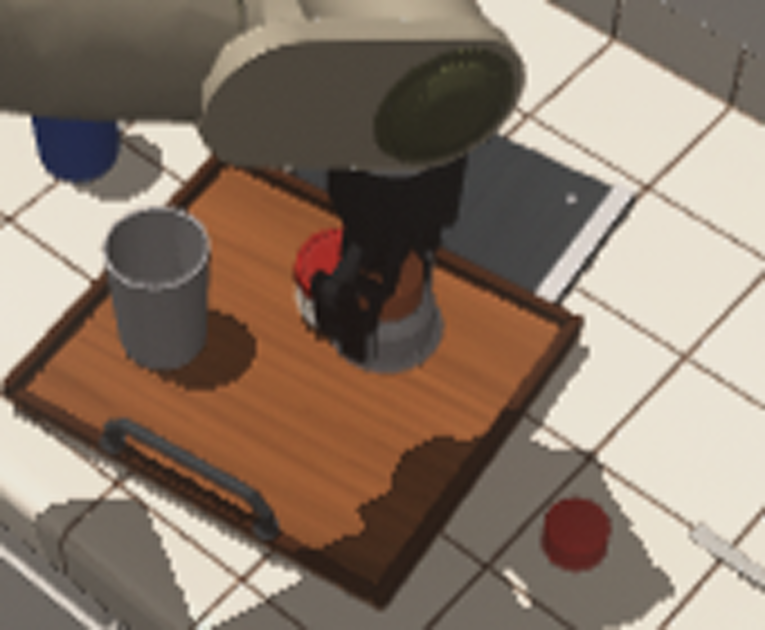

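View pics/top6.png

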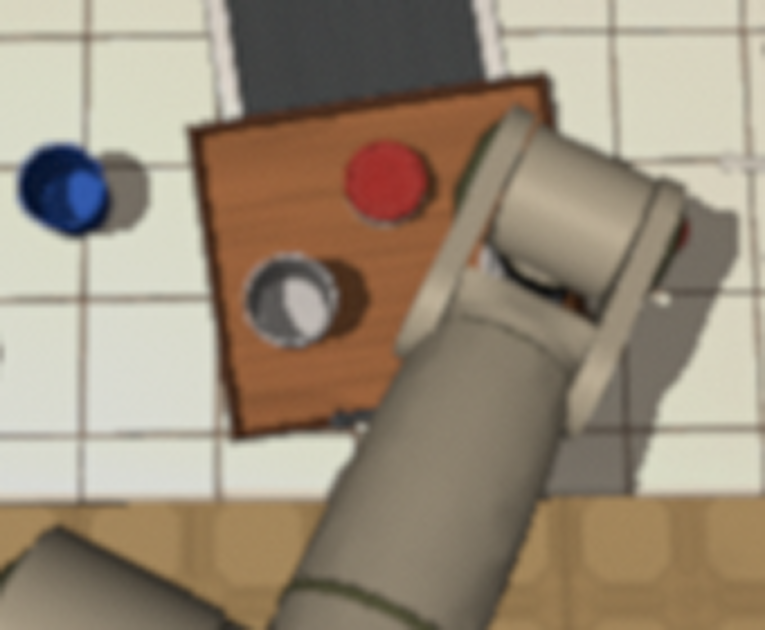

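```bash
python3 -m jog '[{"linear":[0,0.02,0],"rotation":[0,0.004,0.002],"grip":55},{"linear":[0,0.06,0.002],"rotation":[0,0.008,0.005],"grip":55},{"linear":[0,0.12,0.004],"rotation":[0,0.008,0.005],"grip":55},{"linear":[0,0.2,0.007],"rotation":[0,0.008,0.005],"grip":55},{"linear":[0,0.28,0.01],"rotation":[0,0.008,0.005],"grip":55},{"linear":[0,0.36,0.013],"rotation":[0,0.008,0.005],"grip":55},{"linear":[0,0.44,0.016],"rotation":[0,0.008,0.005],"grip":55},{"linear":[0,0.51,0.018],"rotation":[0,0.008,0.005],"grip":55},{"linear":[0,0.56,0.02],"rotation":[0,0.008,0.005],"grip":55},{"linear":[0,0.59,0.021],"rotation":[0,0.008,0.005],"grip":55},{"linear":[0,0.605,0.022],"rotation":[0,0.008,0.005],"grip":55},{"linear":[0,0.605,0.022],"rotation":[0,0.008,0.005],"grip":55},{"linear":[0,0.605,0.022],"rotation":[0,0.008,0.005],"grip":55}]'
python3 go.py 502.2 48.4 130
python3 - <<'E'
from h import *
for n in("scene","top"):
    p,d=capture(n);np.savez(f"pics/{n}7.npz",p=p,d=d)
    cv2.imwrite(f"pics/{n}7.png",cv2.resize(p[150:250,190:300,::-1],None,fx=6,fy=6,interpolation=cv2.INTER_CUBIC))
E
```

```text
time_s: 13.38
eef_pos: [501.7, 48.3, 169.4]
ee_rot: [0.705, -0.05, 0.706, 0.05]
force: [0.3, 0.5, -2.6]
grip_width: 0.677
t 13.38 p [501.7  48.3 169.4] F [ 0.3  0.5 -2.6] w 57.8
lin [ 0.1314 -0.      0.0019] rot [-0.0002 -0.0046 -0.0024]
```

View pics/scene7.png

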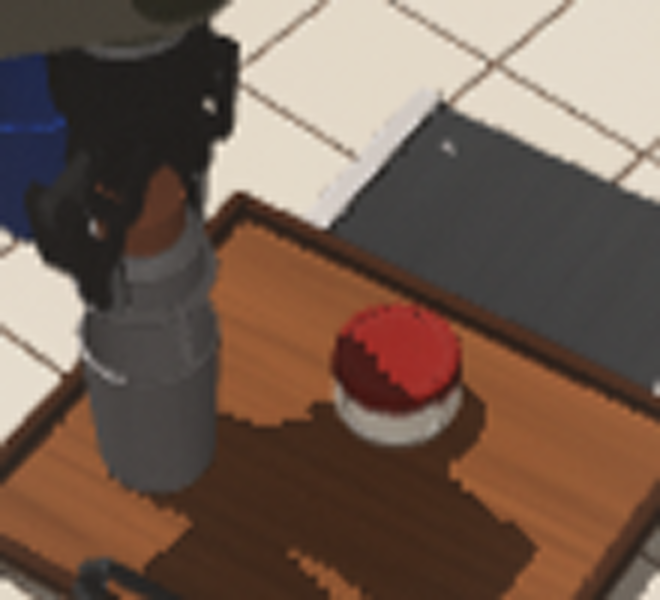

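View pics/top7.png

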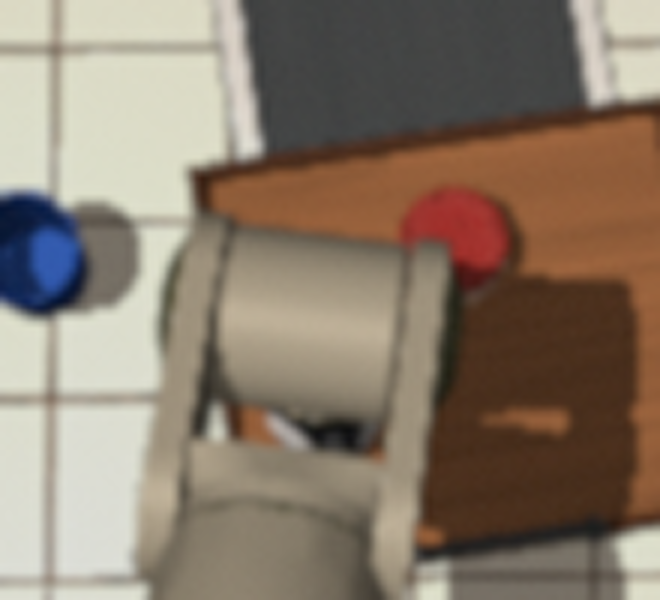

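Run:
```python
from h import *
a=np.radians(np.arange(0,361,5));f=9
img=np.load("pics/scene7.npz")["p"][:,:,::-1];u0,v0=195,178
c=cv2.convertScaleAbs(cv2.resize(img[v0:v0+60,u0:u0+50],None,fx=f,fy=f,interpolation=cv2.INTER_CUBIC),alpha=1.6)
c2=c.copy()
for (cx,cy,z,r,col) in((501.7,48.3,122,36,(0,255,0)),(501.7,48.3,168.2,36,(0,255,255)),(501.7,48.3,171.2,36,(0,255,255)),(501.7,48.3,22,29,(255,255,0))):
    uv=(project("scene",np.c_[cx+r*np.cos(a),cy+r*np.sin(a),0*a+z])-[u0,v0]+.5)*f
    cv2.polylines(c2,[uv.astype(np.int32)],False,col,1)
cv2.imwrite("pics/ov7.png",cv2.resize(np.hstack([c,c2]),None,fx=.88,fy=.88))
```

```text
(no output)
```

View pics/ov7.png

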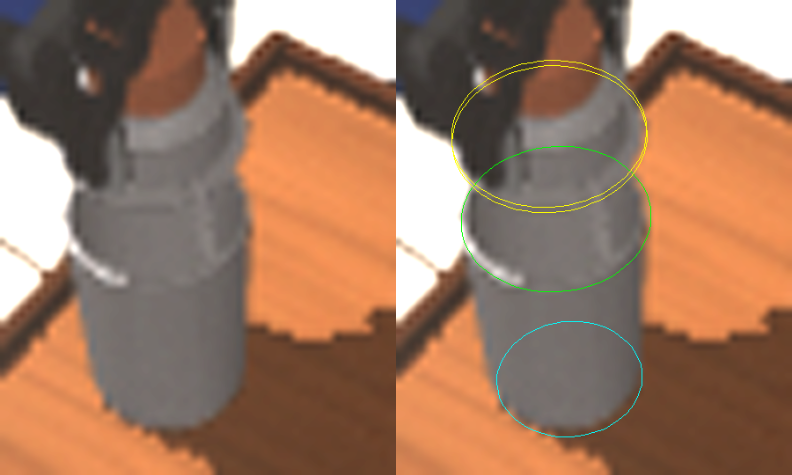

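```bash
python3 -m jog '[{"linear":[0.02,0,0.0],"rotation":[0,-0.004,-0.002],"grip":55},{"linear":[0.05,0,0.0],"rotation":[0,-0.004,-0.002],"grip":55},{"linear":[0.08,0,0.0],"rotation":[0,-0.004,-0.002],"grip":55},{"linear":[0.1,0,0.0],"rotation":[0,-0.004,-0.002],"grip":55},{"linear":[0.11,0,0.0],"rotation":[0,-0.004,-0.002],"grip":55},{"linear":[0.12,0,0.0],"rotation":[0,-0.004,-0.002],"grip":55},{"linear":[0.12,0,0.0],"rotation":[0,-0.004,-0.002],"grip":55}]'
python3 go.py 502.2 48.4 124
python3 - <<'E'
from h import *
p,d=capture("scene");cv2.imwrite("pics/s8.png",cv2.convertScaleAbs(cv2.resize(p[170:245,190:270,::-1],None,fx=8,fy=8,interpolation=cv2.INTER_CUBIC),alpha=1.5))
E
```

```text
time_s: 14.07
eef_pos: [501.5, 47.9, 132.8]
ee_rot: [0.705, -0.049, 0.706, 0.05]
force: [-0.6, -0.5, -1.2]
grip_width: 0.681
t 14.07 p [501.5  47.9 132.8] F [-0.6 -0.5 -1.2] w 58.2
lin [0.0295 0.0012 0.0025] rot [-0.0021 -0.0023 -0.0009]
```

View pics/s8.png

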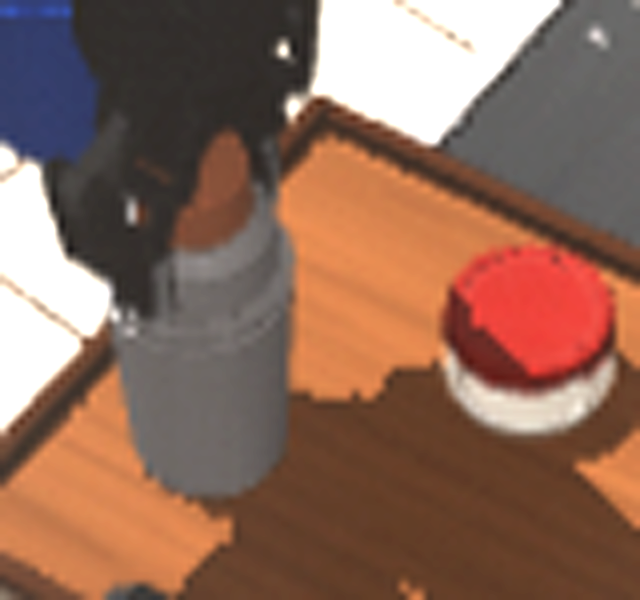

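```bash
python3 -m jog '[{"linear":[0.006,0,0.001],"rotation":[0,-0.002,0],"grip":55},{"linear":[0.012,0,0.001],"rotation":[0,-0.002,0],"grip":55},{"linear":[0.018,0,0.001],"rotation":[0,-0.002,0],"grip":55},{"linear":[0.022,0,0.001],"rotation":[0,-0.002,0],"grip":55},{"linear":[0.025,0,0.001],"rotation":[0,-0.002,0],"grip":55},{"linear":[0.025,0,0.001],"rotation":[0,-0.002,0],"grip":55}]'
python3 go.py 502.2 48.4 124;python3 -m jog '[{"linear":[0.003,0,0],"rotation":[0,0,0],"grip":55},{"linear":[0.006,0,0],"rotation":[0,0,0],"grip":55},{"linear":[0.006,0,0],"rotation":[0,0,0],"grip":55}]'
```

```text
time_s: 14.62
eef_pos: [502.0, 48.0, 125.7]
ee_rot: [0.705, -0.049, 0.705, 0.05]
force: [-0.1, 0.3, -2.1]
grip_width: 0.677
t 14.62 p [502.   48.  125.7] F [-0.1  0.3 -2.1] w 57.8
lin [0.0055 0.0011 0.001 ] rot [-0.002   0.0008 -0.0008]
time_s: 14.87
eef_pos: [502.0, 48.1, 123.8]
ee_rot: [0.706, -0.049, 0.705, 0.05]
force: [-0.5, 0.4, -1.4]
grip_width: 0.681
```

```bash
python3 -m jog '[{"linear":[0.003,0,0],"rotation":[0,0,0],"grip":55},{"linear":[0.005,0,0],"rotation":[0,0,0],"grip":55},{"linear":[0.005,0,0],"rotation":[0,0,0],"grip":55}]';python3 -m jog '[{"linear":[0.003,0,0],"rotation":[0,0,0],"grip":55},{"linear":[0.005,0,0],"rotation":[0,0,0],"grip":55},{"linear":[0.005,0,0],"rotation":[0,0,0],"grip":55}]'
```

```text
time_s: 15.12
eef_pos: [502.5, 48.2, 123.4]
ee_rot: [0.706, -0.049, 0.705, 0.05]
force: [-1.1, 2.0, 7.9]
grip_width: 0.678
time_s: 15.37
eef_pos: [503.0, 48.4, 123.4]
ee_rot: [0.707, -0.049, 0.704, 0.05]
force: [-2.0, 2.4, 12.2]
grip_width: 0.68
```

```bash
python3 -m jog '[{"linear":[-0.003,0,0],"rotation":[0,0,0],"grip":57},{"linear":[-0.003,0,0],"rotation":[0,0,0],"grip":62},{"linear":[-0.003,0,0],"rotation":[0,0,0],"grip":68},{"linear":[-0.003,0,0],"rotation":[0,0,0],"grip":76},{"linear":[-0.003,0,0],"rotation":[0,0,0],"grip":85},{"linear":[-0.003,0,0],"rotation":[0,0,0],"grip":85},{"linear":[-0.003,0,0],"rotation":[0,0,0],"grip":85},{"linear":[-0.03,0,0],"rotation":[0,0,0],"grip":85},{"linear":[-0.06,0,0],"rotation":[0,0,0],"grip":85},{"linear":[-0.09,0,0],"rotation":[0,0,0],"grip":85},{"linear":[-0.11,0,0],"rotation":[0,0,0],"grip":85},{"linear":[-0.11,0,0],"rotation":[0,0,0],"grip":85}]'
python3 go.py 502.2 48.4 156
python3 - <<'E'
from h import *
p,d=capture("scene");cv2.imwrite("pics/s9.png",cv2.convertScaleAbs(cv2.resize(p[160:245,190:270,::-1],None,fx=7,fy=7,interpolation=cv2.INTER_CUBIC),alpha=1.5))
E
```

```text
time_s: 16.37
eef_pos: [503.6, 48.4, 158.2]
ee_rot: [0.708, -0.05, 0.703, 0.05]
force: [-0.2, 0.8, -0.1]
grip_width: 0.995
t 16.37 p [503.6  48.4 158.2] F [-0.2  0.8 -0.1] w 84.9
lin [ 0.0074  0.0008 -0.0047] rot [-0.0016  0.0146  0.0013]
```

View pics/s9.png

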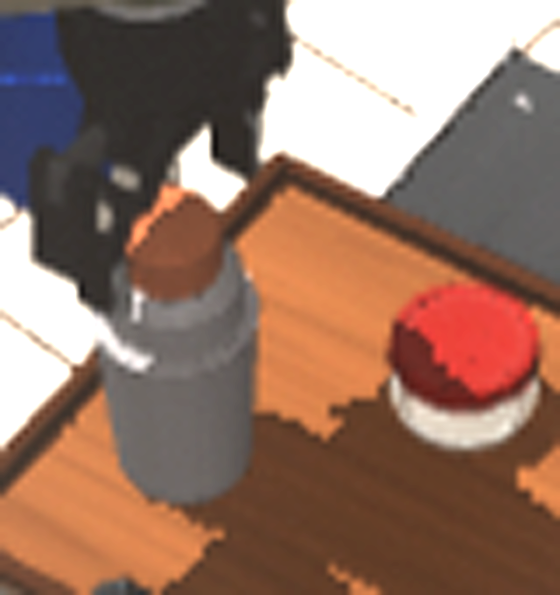

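```bash
python3 -m jog '[{"linear":[0.006,0,-0.002],"rotation":[0,0.014,0],"grip":80},{"linear":[0.006,0,-0.002],"rotation":[0,0.014,0],"grip":72},{"linear":[0.006,0,-0.002],"rotation":[0,0.014,0],"grip":64},{"linear":[0.006,0,-0.002],"rotation":[0,0.014,0],"grip":58},{"linear":[0.006,0,-0.002],"rotation":[0,0.014,0],"grip":53},{"linear":[0.006,0,-0.002],"rotation":[0,0.014,0],"grip":49},{"linear":[0.006,0,-0.002],"rotation":[0,0.014,0],"grip":46},{"linear":[0.006,0,-0.002],"rotation":[0,0.014,0],"grip":44},{"linear":[0.006,0,-0.002],"rotation":[0,0.014,0],"grip":40},{"linear":[0.006,0,-0.002],"rotation":[0,0.014,0],"grip":38},{"linear":[0.006,0,-0.002],"rotation":[0,0.014,0],"grip":38},{"linear":[0.006,0,-0.002],"rotation":[0,0.014,0],"grip":38}]' 25
python3 go.py 502.2 48.4 156
```

```text
time_s: 17.42
eef_pos: [502.8, 48.3, 155.7]
ee_rot: [0.705, -0.05, 0.706, 0.049]
force: [-1.1, 0.7, 4.2]
grip_width: 0.503
t 17.42 p [502.8  48.3 155.7] F [-1.1  0.7  4.2] w 43.0
lin [-0.0011  0.0006 -0.0018] rot [-0.0017 -0.0013  0.0007]
```

Width 43 mm fits the 44 mm cap. I'll lift straight up, slowly at first.

```bash
python3 -m jog '[{"linear":[-0.005,0,0],"rotation":[0,0,0],"grip":38},{"linear":[-0.012,0,0],"rotation":[0,0,0],"grip":38},{"linear":[-0.02,0,0],"rotation":[0,0,0],"grip":38},{"linear":[-0.03,0,0],"rotation":[0,0,0],"grip":38},{"linear":[-0.04,0,0],"rotation":[0,0,0],"grip":38},{"linear":[-0.055,0,0],"rotation":[0,0,0],"grip":38},{"linear":[-0.07,0,0],"rotation":[0,0,0],"grip":38},{"linear":[-0.09,0,0],"rotation":[0,0,0],"grip":38},{"linear":[-0.12,0,0],"rotation":[0,0,0],"grip":38},{"linear":[-0.16,0,0],"rotation":[0,0,0],"grip":38},{"linear":[-0.2,0,0],"rotation":[0,0,0],"grip":38},{"linear":[-0.25,0,0],"rotation":[0,0,0],"grip":38},{"linear":[-0.3,0,0],"rotation":[0,0,0],"grip":38},{"linear":[-0.35,0,0],"rotation":[0,0,0],"grip":38},{"linear":[-0.38,0,0],"rotation":[0,0,0],"grip":38},{"linear":[-0.4,0,0],"rotation":[0,0,0],"grip":38},{"linear":[-0.4,0,0],"rotation":[0,0,0],"grip":38},{"linear":[-0.4,0,0],"rotation":[0,0,0],"grip":38}]'
python3 - <<'E'
from h import *
for n in("scene","top"):
    p,d=capture(n);np.savez(f"pics/{n}10.npz",p=p,d=d)
p=np.load("pics/scene10.npz")["p"]
cv2.imwrite("pics/s10.png",cv2.resize(p[110:300,100:360,::-1],None,fx=3,fy=3,interpolation=cv2.INTER_CUBIC))
cv2.imwrite("pics/s10c.png",cv2.convertScaleAbs(cv2.resize(p[150:240,185:275,::-1],None,fx=6.5,fy=6.5,interpolation=cv2.INTER_CUBIC),alpha=1.5))
E
```

```text
time_s: 18.92
eef_pos: [502.7, 48.4, 275.3]
ee_rot: [0.705, -0.05, 0.706, 0.05]
force: [0.3, 0.1, -0.7]
grip_width: 0.511
```

View pics/s10.png

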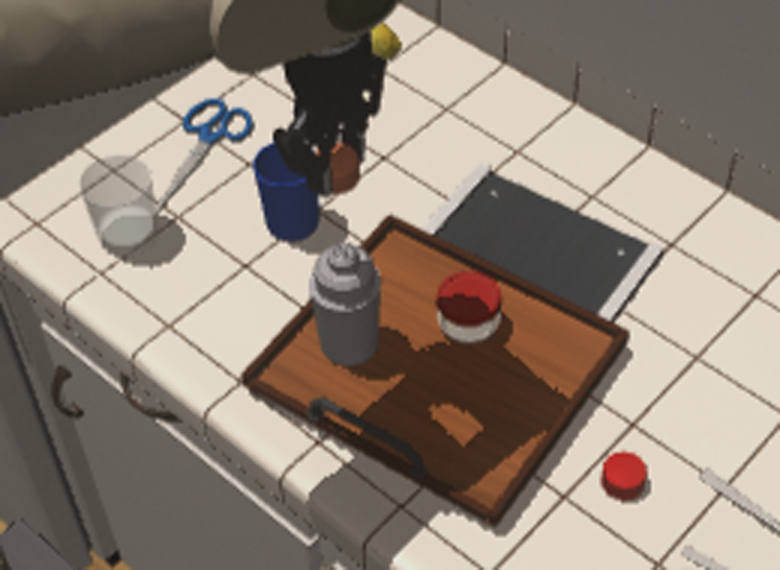

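View pics/s10c.png

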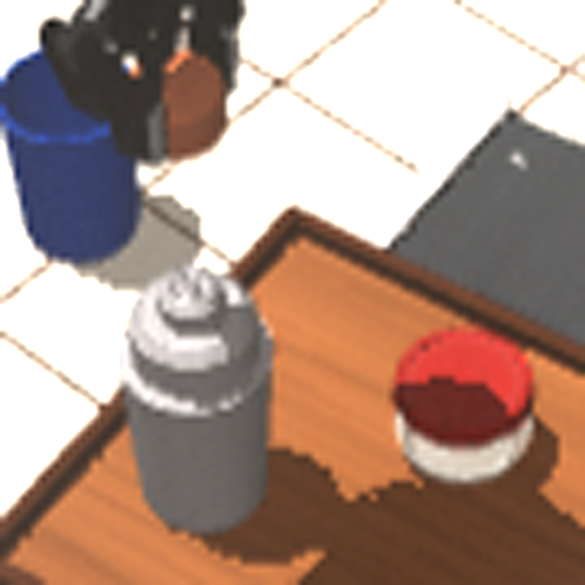

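Run:
```python
from h import *
z=np.load("pics/scene10.npz");P=cloud("scene",z["d"]);Z=P[...,2]
m=(np.hypot(P[...,0]-502,P[...,1]-48)<17)&(Z>150)&(Z<200);print("lid top z",np.percentile(Z[m],[50,95]))
hsv=cv2.cvtColor(z["p"],cv2.COLOR_RGB2HSV).astype(int);c=(hsv[...,0]<=13)&(hsv[...,0]>=4)&(hsv[...,1]>90)&(Z>220);print("cap z",np.percentile(Z[c],[2,98]))
for k in("3","10"):
    z=np.load(f"pics/scene{k}.npz");P=cloud("scene",z["d"]);m=(P[...,2]>50)&(P[...,2]<66)&(abs(P[...,0]-419)<22)&(abs(P[...,1]+54)<65);print(k,m.sum(),np.median(P[m],0).round(1))
print(sense()["force"],sense()["grip_width"]*85.4)
from rig import finish_job
print(finish_job())
```

```text
lid top z [168.24991552 175.17589127]
cap z [281.80949826 480.43359537]
3 137 [420.4 -55.   60.5]
10 132 [421.5 -57.8  60.4]
[-0.00822893  0.09506752 -0.40863186] 43.372962572202844
the job is handed in; nothing more can be done
None
```

The whole job was carried out in the order asked and handed in at about 19 s; `finish_job` gives no verdict.

- **Tray:** I pulled it about 144 mm by its handle until it hit the hard stop, where the force peaked at about 45 to 50 N. The handle was still at that spot at the end (median x 420 mm before, 421 mm after).
- **Strainer lid and cap:** I picked the lid up by its waist with the copper cap on it and lowered both into the tin. It seated at the height I had predicted, with about 12 N on the wrist, and I let go.
- **Cap:** I lifted it off alone and it is still held, with the gripper reading 43 mm. Its lower edge is about 275 mm up, worked out from the lift, which is roughly 100 mm above the strainer lid.
- **Final picture:** The lid sits level in the tin, its measured top at about 168 to 175 mm against the expected 172 mm. The tin, jar and tumbler are upright and in place. The can was outside that last view, but the arm never went near it.

**Disagreements:**
- The cameras and fits placed the tin's rim 2 to 4 mm apart (one edge fit was 8 mm apart in y), so I settled the position with overlays before lowering the lid.
- In the last check, the colour mask for the cap also picked up other pixels, giving an upper height of 480 mm. I disregarded that value.

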